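Slide the job card home in the label reader

ROBOT

A 7-joint arm with a two-finger parallel gripper is mounted at the origin on the work surface. World frame = base frame: x ahead of the robot, y to its left, z up, the work surface at z = 0. Lengths are in m, angles in rad, forces in N, time in s.
With the tool pointing down it reaches from about 0.35 to 0.9 m from the base axis. Payload 7.2 kg.
Tool frame: the origin (TCP) lies on the centre line of the jaws, within the pads' length; the fingertips stand 22 mm ahead of it and the grasp point (between the pads) lies 3 mm ahead of it (arm.finger_overhang is the distance from the TCP to the fingertips, in m); z points along the fingers, y is the direction in which the jaws open and shut (so a half turn about z gives the same grasp; the last joint's range is limited). The gripper opens to 88 mm and grips with 3 to 60 N. Pads are 20 mm wide; open, the fingers measure 115 mm over their backs; the gripper's body (75 mm by 178 mm) begins 61 mm behind the grasp point.
Start: joints at [1.261, 0.411, -0.013, 1.596, 0.006, 1.134, -0.082], TCP at [0.15, -0.607, 0.245] pointing down, gripper open.
Joint ranges: [-2.95, 2.95], [-0.29, 1.99], [-1.47, 1.44], [0.14, 2.54], [-1.03, 4.17], [0.13, 1.85], [-2.86, 2.86]. Speed limits (rad/s): [2.39, 2.39, 3.01, 3.01, 3.14, 3.14, 3.14].

INTERFACE

Orientations are given as a rotation vector (axis times angle).
In Python, from workcell import arm gives the robot as it stands.
- The arm moves only by the tool arm_command, never from a script. Its argument "steps" is one flat list of numbers, 7 for each row, row after row: the shift along the world's x, y, z in mm, then the turn, a rotation vector about the world's x, y, z in degrees, then the opening, from 0 (shut) to 1 (fully open). A call has 1 to 5 rows; each row shifts and turns the commanded pose from where the row before left it; what a row does not reach is not made up. A row lasts 1/8 s, in which the tool goes at most 62.5 mm and 10.7 degrees, less where a joint would pass 70% of its speed; a pose out of reach is approached as far as the arm can. A call is refused whole if a number of a shift passes 62.5 or a number of a turn 10.7, either way. A call with a gripper value outside its range is refused whole. The fingers move at their own pace and stop on an object; "squeeze" is the grip in N (left out, the last holds). Time passes only in rows, so rows that do not move let the fingers close. It gives the time, the measured TCP pose, the force and the opening at its end, in the units of the state.
- arm.get_obs(): the state, without advancing time (a new reading comes with each control period).
- arm.snapshot(name): name is "scene" or "top" or "wrist"; returns the picture (480x640x3 uint8, red, green, blue); there is no depth.
- arm.camera_params(name): a dict with "mtx" (3x3 intrinsics, pixels), "rvec" (rotation vector, rad) and "tvec" (3), from world to camera coordinates, as OpenCV has them; the wrist camera has in their place "hand_eye" (4x4, takes a point from camera to tool coordinates, whose origin is the TCP and whose axes are the flange's). Camera axes: x right, y down, z forward; pixel columns grow to the right and rows downward; lengths in m; the calibration is good to about 2 mm. A picture is of the moment at which its call begins: read the wrist's pose just before it. camera_params takes no time and is no camera call.
- arm.job_done(): hands the job in, once; it reports no verdict.
Trained networks look in the newest picture that a camera, given by its name, has taken for a name from the list of things; names that differ only in an ending like _2 or _b are one class to them, and where a whole thing is asked for, a point or a joint stands for the part that bears it (a point fixed in the world has none). Each returns a list of dicts, best first, with "confidence" (0 to 1); they miss things now and then, are a little off and sometimes report something else, mostly with a low value. They report only what shows in the picture. A call takes as long as a camera call.
- arm.cut_out(label, camera): "pixels" (480x640 bool, what is visible of it) and "box" ([left, top, right, bottom] in pixels, round what is visible of it).
The state is a dict: "time": time; "q": joint angles; "joint_vel": joint speeds; "effort": joint torques, N m; "position": TCP position; "tool_rot": TCP orientation; "force": force on the tool from outside, world axes, zero at the start; "ft_torque": the same for the moment, N m; "opening": opening from 0.0 (shut) to 1.0 (fully open).
Only numpy, scipy, OpenCV 4.12 (cv2) and the standard library are available. Lean on these libraries where they do the work, as an engineer would, in place of code of your own. Each camera call takes 0.05 s, during which the arm holds its last target.

TASK

Press down on the flat top of the white job card and slide it, lying on the green board, blue band first, between the rails of the grey card reader until it has pushed the orange sled fully home, then let go. Press by feel, never above 20 N; do not lift the card, push it by its edge or push the sled with the fingers, and leave the two bottles and the small carton alone.

Things in the scene. Friction and masses are not known exactly. Their poses are not given: they have to be found in the camera images.
- card: White rigid plastic job card lying on the board: 100 mm wide (its x), 110 mm long (y), 4 mm thick, about 80 g. Origin: centre of its underside; z up. A blue band crosses its leading (+y) end. Underside smooth (friction about 0.2), top rough (about 1; middle 84 mm of the width). Press well inside its outline, fingers together or a little apart (apart turns it better).
- card_top (a point): Centre of the card's top face, 4 mm above card, same axes. Seen from above, the card starts turned up to 0.4 rad from the reader, 0.13 to 0.19 m in front of the mouth.
- mouth (a point): Middle of the card reader's mouth, on the board's top (8 to 20 mm above the table). +y points into the reader, x across it, z up. Rails 104 mm apart inside, 19 mm high, run from y = 0 to 155 mm; lips at 15 to 19 mm height leave 86 mm open between them for the fingers. Yellow guides 14 mm high flare out to about 70 mm either side at y = -33 mm.
- sled (a joint): Travel of the orange sled in the reader, m: starts at 0 to 0.008, fully home against its stop at 0.025. It resists with about 5 N of friction and stays where it is left, so the card must be pressed with about 9 N or more to push it without slipping.
- sled_face (a point): Middle of the sled's front face, which the card's leading edge pushes: at y = 70 mm plus the sled's travel in the mouth's frame, x = 0, 10 mm above the board. The sled is 80 mm wide at the top, its stem 18 mm wide, and 28 mm high. Fully home it is at y = 95 mm and the card's centre then lies at y = 40 mm, its rear end 15 mm outside the mouth.
- bottle_a: White pump bottle with a pale label, 54 mm across, 158 mm high, standing on the board behind the reader. Origin: centre of its underside. Leave alone.
- bottle_b: White pump bottle with a blue label, 54 mm across, 158 mm high, standing on the board behind the reader. Origin: centre of its underside. Leave alone.
- carton: Small brown carton 60 x 50 x 50 mm high, on the board beside the reader, 130 to 150 mm from its middle line (+x side). Origin: centre of its underside. Leave alone.
- reader: Grey card reader on the green board; same origin and axes as the mouth. A housing 38 mm high begins at y = 120 mm. The floor between the rails is a stiff metal bed that climbs inwards from the mouth; its slope (0.015 to 0.1 rad) differs each time and is not measured, so the card's top rises under the fingers by up to about 4 mm as it goes in.

How it is judged:
By the outcome, as a careful person would: the job done as asked, in the order asked, and still so for the second after the job is handed in, with the robot touching nothing.
It also fails if it takes over 64 s, if anything falls off the work surface, if the arm or the gripper's body presses on something with over 40 N, if the wrist force passes 120 N, or if a joint passes its speed limit or range.

## Working session

There is one attempt and no reset: what is moved stays moved. The work goes in short steps, Python scripts to look and compute and a tool call to move; the robot and the scene stay as the last step left them, time stands still between calls to the robot, and variables do not carry over. Pictures are saved under pics/ and viewed, and the job is handed in when it is done.

Besides the shell and the picture viewer there is one more tool, called after "Call:" as name(argument=value, ...), one argument or row to a line, values as JSON. arm_command: Moves the arm, as the interface text tells. Its arguments: {"type":"object","properties":{"steps":{"type":"array","items":{"type":"number"}},"squeeze":{"type":"number"}},"required":["steps"]}

```bash
mkdir -p pics; ls
python3 - <<'E'
from workcell import arm
import cv2
o=arm.get_obs();print(o)
for n in("top","scene"):
    im=arm.snapshot(n);cv2.imwrite(f"pics/{n}0.png",im[:,:,::-1]);print(n,arm.camera_params(n))
print(arm.camera_params("wrist"))
E
```

```text
pics
{'time': 0.0, 'q': array([ 1.26080914,  0.41188768, -0.01268566,  1.5970056 ,  0.0055662 ,
        1.13431029, -0.08219205]), 'joint_vel': array([ 0.00028509, -0.00064899,  0.00096544,  0.00105909,  0.00021389,
        0.00039067,  0.00033119]), 'effort': array([ 4.72205593e-04, -5.87944615e+01,  6.42229468e-01, -2.91068298e+01,
       -5.36600850e-02,  1.84367120e-02,  1.27274971e-04]), 'position': array([ 0.1494966 , -0.60638629,  0.24383254]), 'tool_rot': array([-3.11712482e+00, -3.78677481e-01,  4.40640299e-04]), 'force': array([ 0.43286733, -0.12422188,  0.63617398]), 'ft_torque': array([-0.00339732, -0.01068374, -0.00340593]), 'opening': 1.0003911291996794}
top {'mtx': array([[530.80911177,   0.        , 316.36739289],
       [  0.        , 530.80911177, 238.45862542],
       [  0.        ,   0.        ,   1.        ]]), 'rvec': array([ 2.11399789, -2.15821952,  0.1880533 ]), 'tvec': array([0.10732   , 0.60216675, 0.83058794])}
scene {'mtx': array([[476.92165487,   0.        , 328.65874758],
       [  0.        , 476.92165487, 239.98639304],
       [  0.        ,   0.        ,   1.        ]]), 'rvec': array([ 1.1099654 ,  2.10778737, -1.19238266]), 'tvec': array([ 0.25568839, -0.20811182,  1.35092361])}
{'mtx': array([[392.76455558,   0.        , 321.97933453],
       [  0.        , 392.76455558, 241.48353682],
       [  0.        ,   0.        ,   1.        ]]), 'hand_eye': array([[ 3.29074870e-04, -9.62745417e-01, -2.70409233e-01,
         7.37430717e-02],
       [ 9.99999817e-01,  4.53899400e-04, -3.99079412e-04,
         4.73258970e-04],
       [ 5.06950463e-04, -2.70409052e-01,  9.62745391e-01,
        -1.40600295e-01],
       [ 0.00000000e+00,  0.00000000e+00,  0.00000000e+00,
         1.00000000e+00]])}
```

View pics/top0.png

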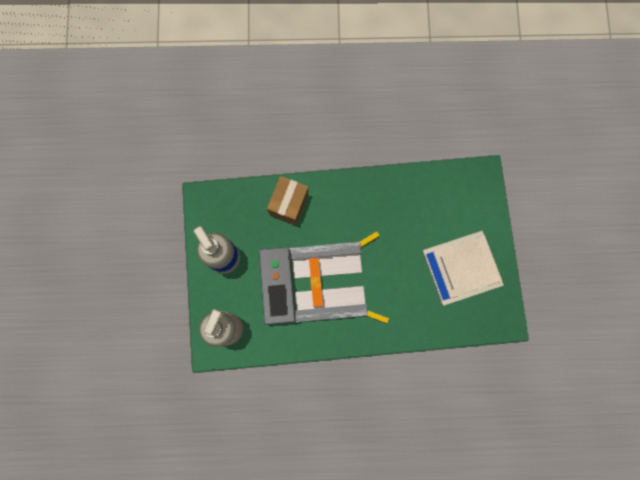

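View pics/scene0.png

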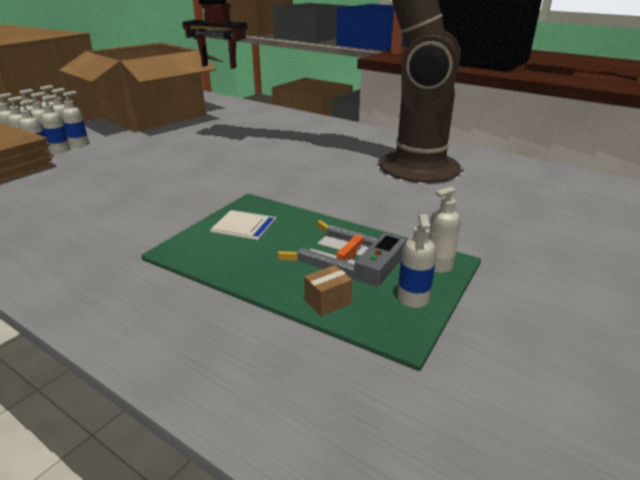

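The top view shows the card near (462,268), blue band on its left. The reader's mouth is near (363,281), with the guides at (370,239) and (378,317). The carton and bottles are to the left, clear of the path.

```bash
cat > h.py <<'E'
import numpy as np,cv2
from workcell import arm
def ray(cam,uv,z,P=None):
    p=arm.camera_params(cam) if P is None else P
    R=cv2.Rodrigues(p['rvec'])[0];t=p['tvec']
    uv=np.atleast_2d(np.float64(uv));n=cv2.undistortPoints(uv[:,None],p['mtx'],None)[:,0]
    d=np.c_[n,np.ones(len(n))]@R; c=-R.T@t
    return c+d*((z-c[2])/d[:,2])[:,None]
def wristP(o):
    p=arm.camera_params('wrist');H=p['hand_eye'];T=np.eye(4);T[:3,:3]=cv2.Rodrigues(o['tool_rot'])[0];T[:3,3]=o['position']
    W=np.linalg.inv(T@H);return dict(mtx=p['mtx'],rvec=cv2.Rodrigues(W[:3,:3])[0],tvec=W[:3,3])
E
python3 - <<'E'
from h import *
im=arm.snapshot('top')
for l in('card','reader'):
    for r in arm.cut_out(l,'top')[:2]:
        m=r['pixels'].astype(np.uint8);c=cv2.findContours(m,0,2)[0];c=max(c,key=cv2.contourArea)
        b=cv2.boxPoints(cv2.minAreaRect(c));print(l,r['confidence'],m.sum(),b.tolist());print(ray('top',b,0.018).round(4))
crop=cv2.resize(im[200:340,240:520],None,fx=2.85,fy=2.85,interpolation=cv2.INTER_CUBIC);cv2.imwrite('pics/crop.png',crop[:,:,::-1])
print(ray('top',[[183,183],[500,156],[527,341],[193,371]],.014).round(4))
E
```

```text
card 0.69 3707 [[422.0656433105469, 250.43064880371094], [482.6058044433594, 228.4160614013672], [503.1021423339844, 284.781005859375], [442.5619812011719, 306.79559326171875]]
[[ 0.5853 -0.0866  0.018 ]
 [ 0.6216 -0.1936  0.018 ]
 [ 0.5235 -0.2213  0.018 ]
 [ 0.4885 -0.1159  0.018 ]]
reader 0.62 53821 [[174.93568420410156, 183.30831909179688], [510.0129089355469, 152.13833618164062], [527.6171875, 341.3844299316406], [192.53994750976562, 372.5544128417969]]
[[ 0.7128  0.3402  0.018 ]
 [ 0.7583 -0.2525  0.018 ]
 [ 0.4283 -0.2547  0.018 ]
 [ 0.3896  0.3036  0.018 ]]
[[ 0.7143  0.3271  0.014 ]
 [ 0.7528 -0.2356  0.014 ]
 [ 0.4288 -0.2553  0.014 ]
 [ 0.3918  0.3037  0.014 ]]
```

View pics/crop.png

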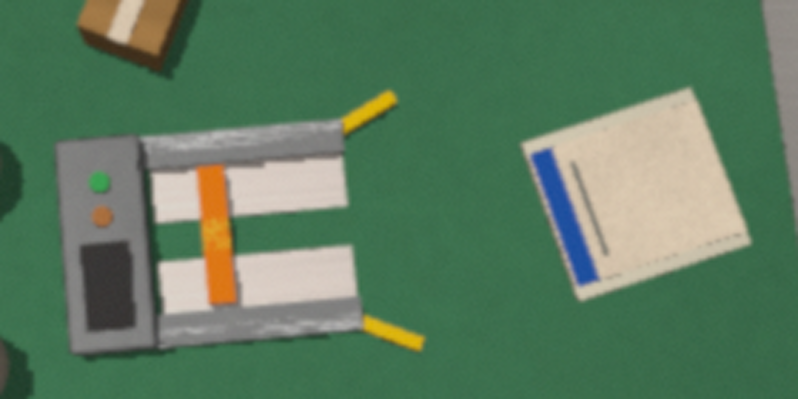

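Run:
```python
from h import *
f=lambda a:np.float64(a)/2.85+[240,200]-0.32
zb=.014
c=ray('top',f([[522,143],[692,88],[750,242],[580,299]]),zb+.004)[:,:2]
print('card',c.round(4),c.mean(0), [np.linalg.norm(c[i]-c[i-1]).round(4) for i in range(4)])
d=(c[0]+c[3]-c[1]-c[2]);print('card y yaw',np.arctan2(d[1],d[0]))
r=ray('top',f([[343,121],[345,155],[357,298],[362,330],[140,138],[158,347]]),zb+.019)[:,:2]
print('rails',r.round(4),np.linalg.norm(r[1]-r[2]),np.linalg.norm(r[0]-r[3]))
for a,b in((0,3),(1,2)):
    d=r[a]-r[b];print('mouth',(r[a]+r[b])/2,np.arctan2(d[0],-d[1]))
d=(r[4]+r[5]-r[0]-r[3]);print(np.arctan2(d[1],d[0]),'len',np.linalg.norm(d)/2)
h=ray('top',f([[56,145],[137,138],[155,349],[73,352]]),zb+.038)[:,:2];print('housing',h.round(4))
o=arm.get_obs();print(cv2.Rodrigues(o['tool_rot'])[0].round(3),o['time'])
```

```text
card [[ 0.5863 -0.0879]
 [ 0.6179 -0.1931]
 [ 0.5238 -0.2208]
 [ 0.4922 -0.1172]] [ 0.55504799 -0.15476828] [np.float64(0.0985), np.float64(0.1098), np.float64(0.0981), np.float64(0.1083)]
card y yaw 1.864952683449479
rails [[0.5995 0.0209]
 [0.5791 0.0204]
 [0.4949 0.0164]
 [0.4764 0.0142]
 [0.5917 0.1416]
 [0.4691 0.1327]] 0.08426594028486949 0.12325490623288539
mouth [0.53793588 0.01754163] 1.6254527983826312
mouth [0.53698635 0.01842052] 1.6186779460515117
1.6334923840268099 len 0.11981004079483354
housing [[0.5857 0.1894]
 [0.5888 0.1425]
 [0.4678 0.1337]
 [0.4671 0.1801]]
[[ 0.971  0.239 -0.   ]
 [ 0.239 -0.971  0.001]
 [-0.    -0.001 -1.   ]] 0.25
```

Call:
arm_command(
  steps=[40,45,0,0,0,9.3,0.35,40,45,0,0,0,9.3,0.35,40,45,0,0,0,9.3,0.35,40,45,0,0,0,9.3,0.35,40,45,0,0,0,9.3,0.35],
)

```text
time: 0.88
position: [0.3507, -0.3803, 0.2449]
tool_rot: [2.711, 1.586, -0.0]
force: [0.9, -1.0, 0.2]
opening: 0.469
```

Call:
arm_command(
  steps=[40,45,0,0,0,9.3,0.35,40,45,0,0,0,9.3,0.35,40,45,0,0,0,9.3,0.35,40,45,0,0,0,9.3,0.35,40,45,0,0,0,9.3,0.35],
)

```text
time: 1.5
position: [0.5507, -0.1555, 0.2448]
tool_rot: [1.866, 2.527, -0.0]
force: [0.7, -0.9, -0.2]
opening: 0.348
```

Call:
arm_command(
  steps=[0,0,0,0,0,0,0.35,0,0,0,0,0,0,0.35],
)

```text
time: 1.75
position: [0.5493, -0.1572, 0.2443]
tool_rot: [-1.873, -2.522, 0.001]
force: [-0.0, -0.0, 0.2]
opening: 0.352
```

Run:
```python
from h import *
o=arm.get_obs();P=wristP(o);im=arm.snapshot('wrist');cv2.imwrite('pics/w1.png',im[:,:,::-1]);np.savez('w1.npz',**P)
print(o['time'],o['position'],o['force'],o['opening'],o['q']);print(cv2.Rodrigues(o['tool_rot'])[0].round(3))
```

```text
1.75 [ 0.54926058 -0.15724247  0.24427318] [-0.0177077  -0.01202381  0.24977188] 0.3518141909185039 [ 0.62228363  0.37782186 -0.55927317  1.7010213   0.21888556  1.12641492
  0.29317395]
[[-0.289  0.957 -0.001]
 [ 0.957  0.289 -0.   ]
 [ 0.    -0.001 -1.   ]]
```

View pics/w1.png

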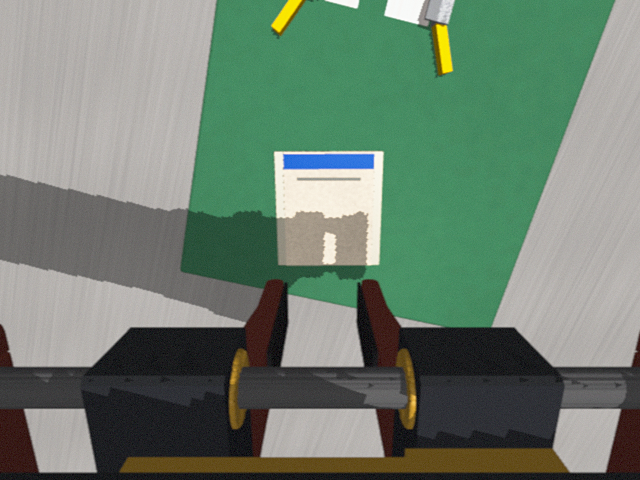

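The wrist view shows the card's corners near (274,152), (383,151), (379,265) and (279,265). The guides are at the top. I'll fit the corners to get the height.

Run:
```python
from h import *
P=dict(np.load('w1.npz'))
im=cv2.imread('pics/w1.png')
obj=np.float32([[-.05,.055,0],[.05,.055,0],[.05,-.055,0],[-.05,-.055,0]])
px=np.float32([[274.5,151.5],[383.5,151],[379.5,265.5],[279,265.5]])
for z in(.012,.018,.024):
    c=ray('w',px,z,P);s=[np.linalg.norm(c[i]-c[i-1]).round(4) for i in range(4)]
    d=c[0]+c[1]-c[2]-c[3];print(z,c[:,:2].mean(0).round(4),s,np.arctan2(d[1],d[0]))
    g=ray('w',[[446,75],[276,30],[436,25]],z+.01,P);print(g.round(4)[:,:2])
b=cv2.resize(im[140:280,260:400],(560,560),interpolation=cv2.INTER_CUBIC);cv2.imwrite('pics/w1c.png',b)
```

```text
0.012 [ 0.5555 -0.1555] [np.float64(0.1116), np.float64(0.101), np.float64(0.112), np.float64(0.1008)] 1.8716014225648623
[[ 0.6159 -0.0117]
 [ 0.4673 -0.0202]
 [ 0.5936  0.0219]]
0.018 [ 0.555  -0.1544] [np.float64(0.1098), np.float64(0.0993), np.float64(0.1102), np.float64(0.0992)] 1.8716014225648623
[[ 0.6144 -0.0129]
 [ 0.4683 -0.0213]
 [ 0.5925  0.0201]]
0.024 [ 0.5546 -0.1533] [np.float64(0.108), np.float64(0.0977), np.float64(0.1084), np.float64(0.0976)] 1.8716014225648625
[[ 0.613  -0.0142]
 [ 0.4693 -0.0224]
 [ 0.5914  0.0183]]
```

View pics/w1c.png

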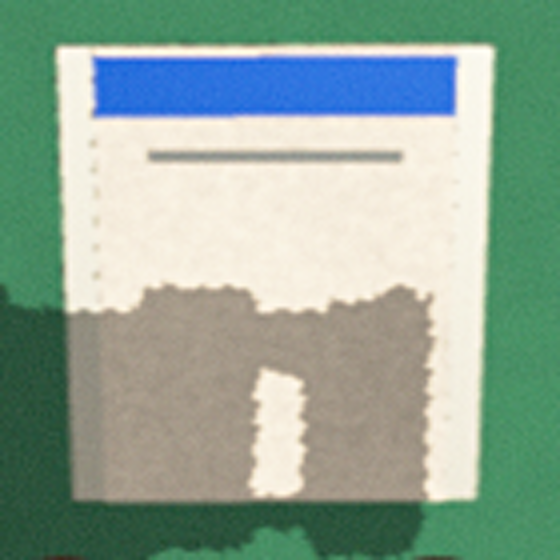

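Call:
arm_command(
  steps=[3,1,-50,0,0,0,0.35,2,1,-50,0,0,0,0.35,0,0,-50,0,0,0,0.35,0,0,-40,0,0,0,0.35,0,0,0,0,0,0,0.35],
)

```text
time: 2.42
position: [0.5518, -0.1562, 0.0522]
tool_rot: [-1.872, -2.516, 0.005]
force: [0.8, -0.9, 0.7]
opening: 0.352
```

Call:
arm_command(
  steps=[0,0,-4,0,0,0,0.35,0,0,-2,0,0,0,0.35],
)

```text
time: 2.68
position: [0.5556, -0.1555, 0.0504]
tool_rot: [1.871, 2.52, 0.001]
force: [-0.7, -0.5, 0.6]
opening: 0.348
```

Call:
arm_command(
  steps=[0,0,-3,0,0,0,0.35,0,0,0,0,0,0,0.35],
)

```text
time: 2.92
position: [0.5548, -0.155, 0.0461]
tool_rot: [1.872, 2.522, 0.0]
force: [0.1, -0.1, -0.9]
opening: 0.349
```

Call:
arm_command(
  steps=[0,0,-3,0,0,0,0.35,0,0,0,0,0,0,0.35],
)

```text
time: 3.18
position: [0.5545, -0.1547, 0.0425]
tool_rot: [-1.872, -2.523, 0.0]
force: [-0.1, 0.1, 0.5]
opening: 0.351
```

Call:
arm_command(
  steps=[0,0,-2,0,0,0,0.35,0,0,0,0,0,0,0.35],
)

```text
time: 3.42
position: [0.5545, -0.1548, 0.0404]
tool_rot: [-1.872, -2.523, 0.0]
force: [-0.4, 0.6, 0.4]
opening: 0.35
```

Call:
arm_command(
  steps=[0,0,-1,0,0,0,0.35,0,0,0,0,0,0,0.35],
)

```text
time: 3.68
position: [0.5546, -0.1548, 0.0396]
tool_rot: [-1.872, -2.523, -0.0]
force: [-0.3, -0.1, -0.5]
opening: 0.35
```

Call:
arm_command(
  steps=[0,0,-1,0,0,0,0.35,0,0,0,0,0,0,0.35],
)

```text
time: 3.92
position: [0.5546, -0.1549, 0.0386]
tool_rot: [-1.872, -2.523, 0.0]
force: [0.4, -0.9, 0.1]
opening: 0.346
```

Call:
arm_command(
  steps=[0,0,-1,0,0,0,0.35,0,0,0,0,0,0,0.35],
)

```text
time: 4.18
position: [0.555, -0.1549, 0.0381]
tool_rot: [1.871, 2.522, 0.0]
force: [-1.0, -0.1, 4.7]
opening: 0.349
```

Call:
arm_command(
  steps=[0,0,-1,0,0,0,0.35,0,0,0,0,0,0,0.35],
)

```text
time: 4.42
position: [0.5556, -0.1549, 0.0381]
tool_rot: [1.87, 2.521, 0.001]
force: [-1.9, -0.5, 13.3]
opening: 0.351
```

Call:
arm_command(
  steps=[-0.5,3,0,0,0,-0.5,0.35,-1,6,0,0,0,-1,0.35],
)

```text
time: 4.68
position: [0.5547, -0.1469, 0.0381]
tool_rot: [1.904, 2.494, 0.001]
force: [0.3, -2.1, 11.1]
opening: 0.347
```

Call:
arm_command(
  steps=[-1,7,0,0,0,-1.4,0.35,-1,7,0,0,0,-1.4,0.35],
)

```text
time: 4.92
position: [0.5527, -0.1325, 0.0381]
tool_rot: [1.965, 2.447, 0.002]
force: [0.7, -1.0, 10.5]
opening: 0.351
```

Call:
arm_command(
  steps=[-1,7,0,0,0,-1.4,0.35,-1,7,0,0,0,-1.4,0.35,-1,7,0,0,0,-1.4,0.35],
)

```text
time: 5.3
position: [0.5497, -0.1114, 0.0381]
tool_rot: [2.053, 2.374, 0.002]
force: [-0.5, -2.5, 10.1]
opening: 0.351
```

Call:
arm_command(
  steps=[-1,7,0,0,0,-1.4,0.35,-1,7,0,0,0,-1.4,0.35,-1,7,0,0,0,-1.4,0.35,-1,6,0,0,0,-1,0.35,0,0,0,0,0,0,0.35],
)

```text
time: 5.92
position: [0.5456, -0.0832, 0.038]
tool_rot: [2.157, 2.28, 0.003]
force: [-0.1, 0.7, 11.5]
opening: 0.35
```

Run:
```python
from h import *
o=arm.get_obs();P=wristP(o);im=arm.snapshot('wrist');cv2.imwrite('pics/w2.png',im[:,:,::-1]);np.savez('w2.npz',**P)
print(o['time'],o['position'],o['force']);R=cv2.Rodrigues(o['tool_rot'])[0];print(R.round(3),np.arctan2(R[1,0],R[0,0]))
im=arm.snapshot('top');cv2.imwrite('pics/crop2.png',cv2.resize(im[200:340,240:520],None,fx=2.85,fy=2.85,interpolation=cv2.INTER_CUBIC)[:,:,::-1])
```

```text
5.925 [ 0.54563606 -0.08322454  0.03804742] [-0.14154009  0.6621258  11.46022982]
[[-0.055  0.998  0.003]
 [ 0.998  0.055 -0.   ]
 [-0.     0.003 -1.   ]] 1.6262806728853054
```

View pics/w2.png

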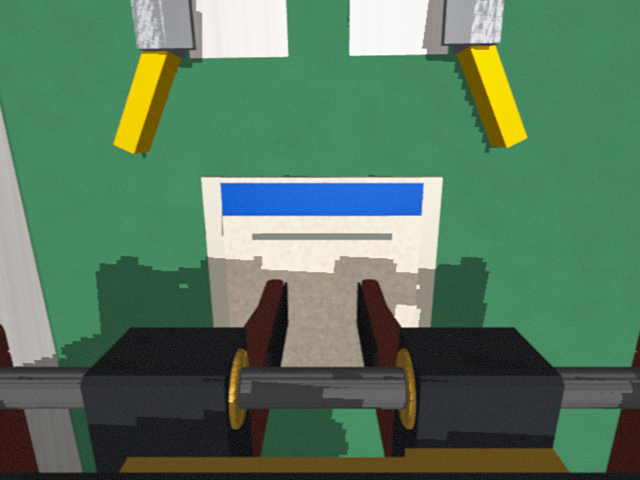

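View pics/crop2.png

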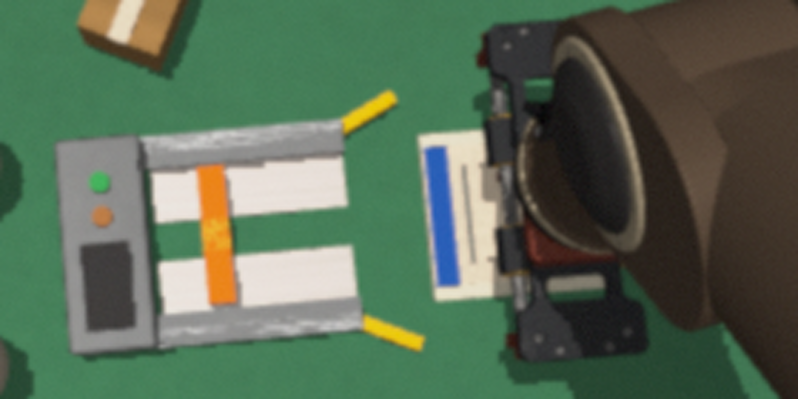

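Run:
```python
import cv2
im=cv2.imread('pics/w2.png');cv2.imwrite('pics/w2c.png',cv2.resize(im[0:190,110:540],None,fx=1.85,fy=1.85,interpolation=cv2.INTER_CUBIC))
```

```text
(no output)
```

View pics/w2c.png

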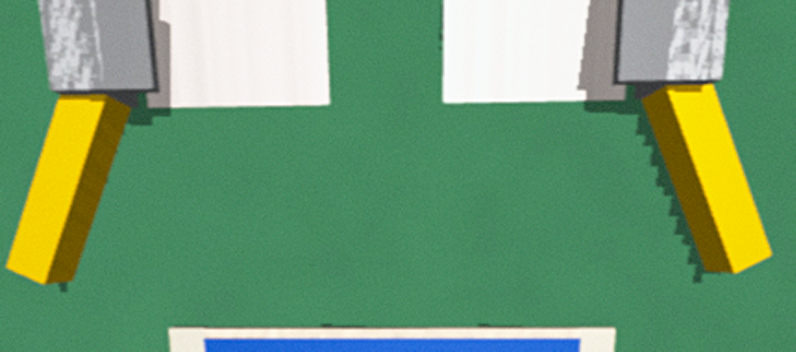

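Run:
```python
from h import *
P=dict(np.load('w2.npz'))
f=lambda a:(np.float64(a)+.5)/1.85-.5+[110,0]
def pr(n,a,z):
    c=ray('w',f(a),z,P)[:,:2];d=c[1]-c[0];print(n,c.round(4).tolist(),'mid',c.mean(0).round(4),'len',np.linalg.norm(d).round(4),'yaw',(np.arctan2(d[1],d[0])+np.pi/2).round(4))
pr('rail out',[[49,91],[722,81]],.0311)
pr('lip',[[156,90],[617,81]],.0311)
pr('g out',[[6,266],[772,257]],.0261)
pr('g in',[[45,284],[734,273]],.0261)
pr('bed',[[330,104],[443,102]],.0123)
pr('card',[[169,328],[615,327]],.0161)
pr('blue',[[204,339],[580,338]],.0161)
```

```text
rail out [[0.4764, 0.0137], [0.6007, 0.0224]] mid [0.5386 0.018 ] len 0.1246 yaw 1.6407
lip [[0.4962, 0.015], [0.5813, 0.0213]] mid [0.5387 0.0181] len 0.0853 yaw 1.645
g out [[0.4632, -0.0187], [0.6187, -0.0082]] mid [ 0.5409 -0.0135] len 0.1558 yaw 1.6379
g in [[0.4708, -0.0218], [0.6115, -0.0118]] mid [ 0.5412 -0.0168] len 0.141 yaw 1.642
bed [[0.5268, 0.0175], [0.5505, 0.0192]] mid [0.5387 0.0184] len 0.0237 yaw 1.6433
card [[0.493, -0.0307], [0.5918, -0.025]] mid [ 0.5424 -0.0278] len 0.099 yaw 1.6285
blue [[0.5007, -0.0327], [0.5844, -0.0278]] mid [ 0.5425 -0.0303] len 0.0838 yaw 1.6289
```

Call:
arm_command(
  steps=[-0.5,7,0,0,0,0.4,0.35,-0.5,7,0,0,0,0.3,0.35,-0.5,7,0,0,0,0,0.35],
)

```text
time: 6.4
position: [0.5443, -0.0633, 0.0381]
tool_rot: [2.144, 2.292, 0.003]
force: [0.5, -2.9, 11.2]
opening: 0.348
```

Call:
arm_command(
  steps=[-0.5,7,0,0,0,0,0.35,-0.5,7,0,0,0,0,0.35,-0.5,7,0,0,0,0,0.35],
)

```text
time: 6.78
position: [0.5428, -0.0422, 0.0381]
tool_rot: [2.144, 2.292, 0.003]
force: [0.5, -2.0, 11.4]
opening: 0.352
```

Call:
arm_command(
  steps=[-0.5,6,0,0,0,0,0.35],
)

```text
time: 6.9
position: [0.5423, -0.0361, 0.0381]
tool_rot: [2.144, 2.292, 0.003]
force: [-0.1, -2.0, 10.8]
opening: 0.355
```

Call:
arm_command(
  steps=[-0.4,6,0,0,0,0,0.35],
)

```text
time: 7.02
position: [0.5419, -0.0303, 0.0381]
tool_rot: [2.144, 2.292, 0.002]
force: [0.2, -2.6, 12.1]
opening: 0.35
```

Call:
arm_command(
  steps=[-0.4,6,0,0,0,0,0.35],
)

```text
time: 7.15
position: [0.5417, -0.0244, 0.0382]
tool_rot: [2.144, 2.292, 0.003]
force: [-0.8, -2.6, 13.2]
opening: 0.347
```

Call:
arm_command(
  steps=[-0.4,6,0.2,0,0,0,0.35],
)

```text
time: 7.28
position: [0.5412, -0.0184, 0.0384]
tool_rot: [2.144, 2.292, 0.003]
force: [-0.2, -3.0, 11.8]
opening: 0.352
```

Call:
arm_command(
  steps=[-0.4,6,0.2,0,0,0,0.35],
)

```text
time: 7.4
position: [0.5407, -0.0123, 0.0385]
tool_rot: [2.144, 2.292, 0.003]
force: [0.7, -1.7, 11.9]
opening: 0.353
```

Call:
arm_command(
  steps=[-0.4,6,0.2,0,0,0,0.35],
)

```text
time: 7.52
position: [0.5403, -0.0063, 0.0387]
tool_rot: [2.144, 2.292, 0.003]
force: [0.8, -2.7, 10.4]
opening: 0.352
```

Call:
arm_command(
  steps=[-0.4,6,0.1,0,0,0,0.35],
)

```text
time: 7.65
position: [0.5399, -0.0003, 0.0388]
tool_rot: [2.144, 2.292, 0.003]
force: [-0.3, -2.5, 11.9]
opening: 0.352
```

Call:
arm_command(
  steps=[-0.4,6,0.1,0,0,0,0.35],
)

```text
time: 7.78
position: [0.5395, 0.0057, 0.0389]
tool_rot: [2.144, 2.292, 0.003]
force: [0.9, -2.7, 11.7]
opening: 0.351
```

Call:
arm_command(
  steps=[-0.4,6,0.2,0,0,0,0.35],
)

```text
time: 7.9
position: [0.5391, 0.0118, 0.039]
tool_rot: [2.144, 2.292, 0.003]
force: [-0.5, -2.9, 10.9]
opening: 0.354
```

Call:
arm_command(
  steps=[-0.4,6,0.2,0,0,0,0.35],
)

```text
time: 8.02
position: [0.5386, 0.0179, 0.0392]
tool_rot: [2.144, 2.292, 0.003]
force: [-0.6, -2.1, 10.2]
opening: 0.352
```

Call:
arm_command(
  steps=[-0.4,6,-0.1,0,0,0,0.35],
)

```text
time: 8.15
position: [0.5384, 0.0238, 0.0392]
tool_rot: [2.144, 2.292, 0.003]
force: [0.8, -3.0, 13.5]
opening: 0.349
```

Call:
arm_command(
  steps=[-0.3,4,-0.1,0,0,0,0.35],
)

```text
time: 8.28
position: [0.5383, 0.0279, 0.0394]
tool_rot: [2.144, 2.292, 0.003]
force: [0.1, -3.9, 15.1]
opening: 0.345
```

Call:
arm_command(
  steps=[-0.3,4,0,0,0,0,0.35],
)

```text
time: 8.4
position: [0.5381, 0.0317, 0.0394]
tool_rot: [2.144, 2.291, 0.004]
force: [0.6, -2.6, 14.5]
opening: 0.351
```

Call:
arm_command(
  steps=[-0.3,4,0.1,0,0,0,0.35],
)

```text
time: 8.52
position: [0.5378, 0.0357, 0.0395]
tool_rot: [2.144, 2.291, 0.004]
force: [0.9, -3.2, 13.5]
opening: 0.349
```

Call:
arm_command(
  steps=[-0.3,4,0.2,0,0,0,0.35],
)

```text
time: 8.65
position: [0.5375, 0.0381, 0.0396]
tool_rot: [2.144, 2.29, 0.001]
force: [0.6, -8.5, 13.9]
opening: 0.347
```

Call:
arm_command(
  steps=[-0.3,4,0.1,0,0,0,0.35],
)

```text
time: 8.78
position: [0.5372, 0.0416, 0.0397]
tool_rot: [2.145, 2.289, 0.001]
force: [1.0, -8.2, 13.2]
opening: 0.348
```

Call:
arm_command(
  steps=[-0.3,4,0.1,0,0,0,0.35],
)

```text
time: 8.9
position: [0.5369, 0.0455, 0.0398]
tool_rot: [2.145, 2.289, 0.0]
force: [1.8, -9.0, 14.2]
opening: 0.35
```

Call:
arm_command(
  steps=[-0.3,4,0.1,0,0,0,0.35],
)

```text
time: 9.02
position: [0.5366, 0.0495, 0.0399]
tool_rot: [2.145, 2.289, 0.0]
force: [0.8, -9.1, 14.9]
opening: 0.352
```

Call:
arm_command(
  steps=[-0.3,4,0.1,0,0,0,0.35],
)

```text
time: 9.15
position: [0.5363, 0.0535, 0.04]
tool_rot: [2.145, 2.289, 0.0]
force: [0.9, -9.1, 13.4]
opening: 0.349
```

Call:
arm_command(
  steps=[-0.2,2,0,0,0,0,0.35],
)

```text
time: 9.28
position: [0.5361, 0.0557, 0.04]
tool_rot: [2.145, 2.289, 0.001]
force: [1.0, -8.0, 14.4]
opening: 0.349
```

Call:
arm_command(
  steps=[-0.1,1.5,0,0,0,0,0.35],
)

```text
time: 9.4
position: [0.536, 0.0571, 0.04]
tool_rot: [2.145, 2.289, 0.0]
force: [0.9, -7.8, 15.4]
opening: 0.351
```

Call:
arm_command(
  steps=[-0.1,1,0,0,0,0,0.35],
)

```text
time: 9.52
position: [0.536, 0.058, 0.0401]
tool_rot: [2.145, 2.289, 0.001]
force: [0.3, -8.6, 14.4]
opening: 0.352
```

Call:
arm_command(
  steps=[-0.1,1,0,0,0,0,0.35],
)

```text
time: 9.65
position: [0.5359, 0.0584, 0.0401]
tool_rot: [2.145, 2.288, -0.0]
force: [0.2, -10.7, 15.8]
opening: 0.35
```

Call:
arm_command(
  steps=[-0.1,1,0,0,0,0,0.35],
)

```text
time: 9.78
position: [0.5359, 0.0585, 0.04]
tool_rot: [2.145, 2.287, -0.002]
force: [1.7, -13.2, 16.9]
opening: 0.347
```

Run:
```python
from h import *
o=arm.get_obs();P=wristP(o);im=arm.snapshot('wrist');cv2.imwrite('pics/w3.png',im[:,:,::-1]);np.savez('w3.npz',**P)
print(o['time'],o['position'],o['force'])
```

```text
9.775 [0.53589972 0.05854773 0.04003869] [  1.67834846 -13.17169365  16.9179711 ]
```

View pics/w3.png

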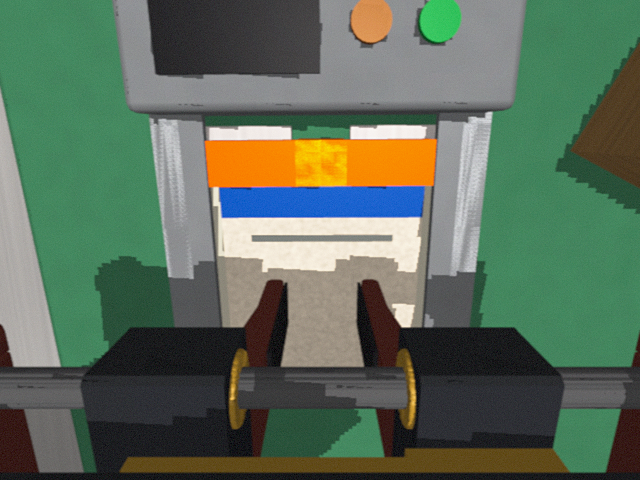

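The TCP stopped at 0.0585 m while the forward force rose, so the sled is at its stop. The picture shows the card straight between the rails, with its blue band against the orange sled (rows 187–217). Its place under the fingers hasn't changed, so it hasn't slipped.

Call:
arm_command(
  steps=[0,0,1,0,0,0,0.35,0,0,2,0,0,0,0.35,0,0,5,0,0,0,0.35,0,0,20,0,0,0,0.35,0,0,40,0,0,0,0.35],
)

```text
time: 10.45
position: [0.5322, 0.0631, 0.1057]
tool_rot: [-2.142, -2.294, 0.004]
force: [-0.1, 0.5, -0.9]
opening: 0.352
```

Call:
arm_command(
  steps=[0,0,50,0,0,0,0.35,0,-20,50,0,0,0,0.35,0,-50,0,0,0,0,0.35,0,-30,0,0,0,0,0.35,0,0,0,0,0,0.35],
)

```text
schema error: expected a multiple of 7 numbers
```

Call:
arm_command(
  steps=[0,0,50,0,0,0,0.35,0,-20,50,0,0,0,0.35,0,-50,0,0,0,0,0.35,0,-30,0,0,0,0,0.35,0,0,0,0,0,0,0.35],
)

```text
time: 11.08
position: [0.5333, -0.0397, 0.2063]
tool_rot: [2.15, 2.291, -0.001]
force: [0.7, 0.5, -0.2]
opening: 0.35
```

Run:
```python
from h import *
o=arm.get_obs();P=wristP(o);im=arm.snapshot('wrist');cv2.imwrite('pics/w4.png',im[:,:,::-1]);np.savez('w4.npz',**P)
im=arm.snapshot('top');cv2.imwrite('pics/crop4.png',cv2.resize(im[200:340,200:480],None,fx=2.85,fy=2.85,interpolation=cv2.INTER_CUBIC)[:,:,::-1])
print(o['time'],o['position'],o['force'])
```

```text
11.075 [ 0.53327411 -0.03973769  0.20628601] [ 0.67339253  0.4893062  -0.23051739]
```

View pics/w4.png

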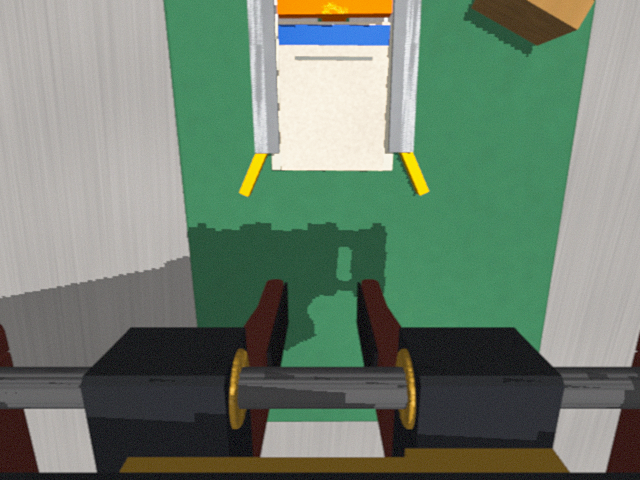

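View pics/crop4.png

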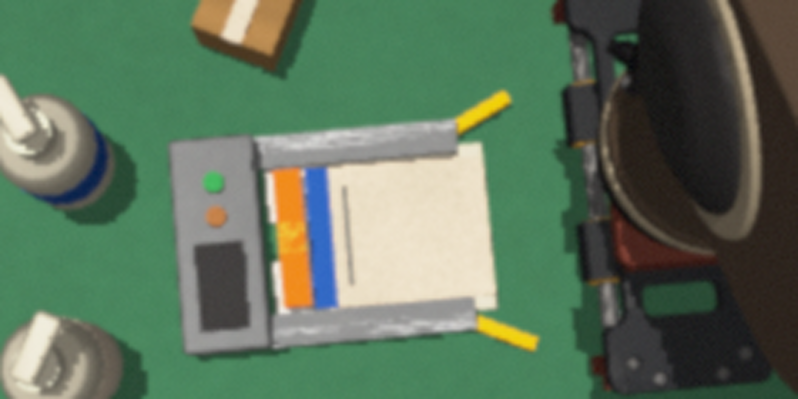

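Now measuring how far the rear end sticks out and where the sled face is.

Run:
```python
from h import *
P=dict(np.load('w4.npz'))
u=np.array([-.070,.9975])
m=np.array([.5387,.018])
for n,a,z in(('card rear',[[272,171],[394,170]],.016),('rail front',[[255,153],[414,153]],.0311),('sled top front',[[278,17],[392,15]],.0401)):
    c=ray('w',a,z,P)[:,:2];print(n,c.round(4).tolist(),'len',np.linalg.norm(c[1]-c[0]),'y',(c-m)@u)
f=lambda a:np.float64(a)/2.85+[200,200]-0.32
for n,a,z in(('card rear',[[482,144],[496,308]],.016),('rail front',[[457,121],[476,330]],.0311),('sled top front',[[301,169],[313,305]],.0401),('sled back',[[275,170],[287,307]],.0401),('housing front',[[250,138],[269,348]],.050)):
    c=ray('top',f(a),z)[:,:2];print(n,c.round(4).tolist(),'len',np.linalg.norm(c[1]-c[0]),'y',(c-m)@u)
```

```text
card rear [[0.4888, -0.0009], [0.5901, 0.0064]] len 0.10157772311813036 y [-0.01539566 -0.01520395]
rail front [[0.4769, 0.0138], [0.6015, 0.0217]] len 0.12485726181214342 y [ 0.00011017 -0.00066983]
sled top front [[0.4928, 0.1083], [0.5722, 0.1146]] len 0.07962803990195837 y [0.09330764 0.0940419 ]
card rear [[0.5878, 0.0047], [0.4894, 0.0001]] len 0.09850634425141828 y [-0.01666699 -0.01436283]
rail front [[0.5998, 0.0207], [0.4764, 0.014]] len 0.12351907133903929 y [-0.00154833  0.0003542 ]
sled top front [[0.5717, 0.114], [0.4925, 0.1084]] len 0.07941040652147632 y [0.09340889 0.0934383 ]
sled back [[0.5714, 0.1292], [0.4917, 0.1234]] len 0.07997737461919115 y [0.10862375 0.10847465]
housing front [[0.5892, 0.1431], [0.4684, 0.1338]] len 0.12115381706737445 y [0.12129041 0.12042671]
```

```bash
python3 -c "
from workcell import arm
print(arm.job_done(), arm.get_obs()['time'])"
```

```text
the job is handed in; nothing more can be done
the job is handed in; nothing more can be done
```

The card is in the reader, blue band first, and has pushed the orange sled to its stop. I then lifted the fingers clear and handed the job in at about 11 s.

- **Pressing:** I pressed the card by feel at about 10–17 N and slid it along the board. On the way I turned it about 13° to line up with the reader, and I eased the fingers up as the bed climbed.
- **At the stop:** the sled met the card at about 8–9 N. At the end the fingers stopped moving while the push rose to 13 N, close to where I expected the stop.
- **Last checks:** the card's rear end is about 15 mm outside the mouth on both sides, as it should be fully home. The card lies straight, and the fingers touch nothing. The bottles and carton were not touched.
- **One small disagreement:** both cameras put the sled face at 93–94 mm, against the nominal 95 mm. That is within the roughly 2 mm calibration error, and the force and the rear end both point to fully home.

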